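Pack the masking tape away

ROBOT

A 6-joint arm with a two-finger parallel gripper is mounted at the origin on the work surface. World frame = base frame: x ahead of the robot, y to its left, z up, the work surface at z = 0. Lengths are in m, angles in rad, forces in N, time in s.
With the tool pointing down it reaches from about 0.35 to 0.95 m from the base axis. Payload 17.4 kg.
Tool frame: the origin (TCP) lies midway between the tips of the shut fingers; the grasp point (between the pads) lies 19 mm behind it; z points along the fingers, y is the line along which they close (so a half turn about z gives the same grasp; the last joint's range is limited). The gripper opens to 93 mm and grips with 3 to 60 N. Pads are 15 mm wide; open, the fingers measure 128 mm over their backs; the gripper's body (75 mm by 188 mm) begins 65 mm behind the grasp point.
Start: joints at [-1.374, 0.116, 1.442, -0, 1.584, -0.038], TCP at [0.157, -0.656, 0.219] pointing down, gripper open.
Joint ranges: [-2.83, 2.83], [-0.83, 2.19], [0.07, 2.5], [-1.14, 4.28], [0.01, 3], [-2.97, 2.97]. Speed limits (rad/s): [1.89, 1.89, 2.22, 3.14, 3.14, 3.14].

INTERFACE

Orientations are given as a unit quaternion [x, y, z, w].
In Python, from cell import movep, servo_line, set_joints, open_gripper, close_gripper, sleep, inverse_kinematics, sense, get_image, PlanningError, job_done gives the robot as it stands. Calls block until the motion is done:
- movep(position, orientation): joint-space move of the TCP to a pose.
- servo_line(position, rate=0.15, attitude=None): straight line of the TCP; attitude=None keeps the orientation; rate is the mean speed in m/s.
- set_joints(angles): joint-space move.
- open_gripper() and close_gripper(newtons=None): open the fingers fully, or close them until they stop; newtons is the grip in N (None keeps the last).
- sleep(seconds).
- inverse_kinematics(position, orientation): joint angles nearest the present ones, or None.
- sense(): the state.
- get_image(name): name is "scene" or "side" or "wrist"; returns a dict with "img" (480x640x3 uint8, red, green, blue), "range_z" (480x640 float32, m along the optical axis (not along the pixel's ray), 0 where there is no reading), "camera_matrix" (3x3 intrinsics, pixels), "R" (3x3) and "t" (3): a world point X has camera coordinates R X + t. Camera axes: x right, y down, z forward; pixel columns grow to the right and rows downward; lengths in m; the calibration is good to about 2 mm. A picture is of the moment at which its call begins.
A pose or a line that the arm cannot do raises PlanningError and nothing moves.
- job_done(): hands the job in; it is judged then, once.
The state is a dict: "time": time; "q": joint angles; "qd": joint speeds; "effort": joint torques, N m; "tcp_pos": TCP position; "orientation": TCP orientation; "ft_force": force on the tool from outside, world axes, zero at the start; "ft_torque": the same for the moment, N m; "gripper_width": finger opening in m; "grasp_force": force on a finger pad.
Only numpy, scipy, OpenCV 4.12 (cv2) and the standard library are available. Lean on these libraries where they do the work, as an engineer would, in place of code of your own. Each camera call takes 0.05 s, during which the arm holds its last target. There are 200 camera calls.

TASK

The masking tape is to be packed away. Fold the case's stiff lid, which was left ajar, up until it stands straight upright; then lift every roll of tape off its peg on the rack and put it into the case, and once all of them are inside fold the lid fully shut. Leave the paint tin, the glue jar and the paint tube where they stand.

Things in the scene. Friction and masses are not known exactly. Their poses are not given: they have to be found in the camera images.
- case: Plywood case fixed to the table, open on top, 184 x 184 mm, 90 mm high, walls and floor 8 mm thick. Two partitions, 6 mm thick and 30 mm high above the floor, cross in its middle: four compartments of 81 x 81 mm, centred 43.5 mm from the middle along x and y. Origin: centre of the underside; z up; the lid is hinged on the +x side, away from the robot.
- lid (a joint): Angle of the lid in rad: 0 shut, 1.57 upright, stop at 1.95 leaning away from the robot. A flat plywood board, 196 mm from hinge to free edge, 184 mm wide, 8 mm thick, 150 g, overhanging the front wall by 12 mm, no knob or catch. The stiff hinge (0.28 N m) keeps it at any angle. Starts ajar at 0.45 to 0.8.
- lid_hinge (a point): Middle of the hinge line, on the upper far rim of the case (x = +92, y = 0, z = 90 mm in its frame); the line runs along the case's y. The underside of the lid passes through it.
- lid_edge (a point): Middle of the lid's free edge, on the underside, 196 mm from the hinge.
- rack: Wooden rack fixed to the table: a beam on posts, 320 mm long, 131 mm high, with four steel pegs, 8 mm thick, pointing along -x (to the robot) 125 mm above the table (axis), at y = -120, -40, 40, 120 mm, from the beam's face at x = 50 to x = -50 mm, the last 4 mm turned up (tip top 10 mm above the axis). Origin: on the table under the middle of the row of hanging rolls; z up. Some pegs are empty.
- roll_a: Roll of masking tape, a hard ring of 64 mm outer diameter, 30 mm hole, 24 mm wide, 60 g. Origin: its centre; x is the axis of the ring. It hangs with its hole over a peg, its centre 11 mm below the peg's axis, 16 mm from a roll on the next peg, 34 to 42 mm from the beam, 30 to 38 mm from the peg's turned-up tip. The rolls are alike; one that is absent has no pose.
- roll_b: Roll of masking tape, a hard ring of 64 mm outer diameter, 30 mm hole, 24 mm wide, 60 g. Origin: its centre; x is the axis of the ring. It hangs with its hole over a peg, its centre 11 mm below the peg's axis, 16 mm from a roll on the next peg, 34 to 42 mm from the beam, 30 to 38 mm from the peg's turned-up tip. The rolls are alike; one that is absent has no pose.
- roll_c: Roll of masking tape, a hard ring of 64 mm outer diameter, 30 mm hole, 24 mm wide, 60 g. Origin: its centre; x is the axis of the ring. It hangs with its hole over a peg, its centre 11 mm below the peg's axis, 16 mm from a roll on the next peg, 34 to 42 mm from the beam, 30 to 38 mm from the peg's turned-up tip. The rolls are alike; one that is absent has no pose.
- roll_d: Roll of masking tape, a hard ring of 64 mm outer diameter, 30 mm hole, 24 mm wide, 60 g. Origin: its centre; x is the axis of the ring. It hangs with its hole over a peg, its centre 11 mm below the peg's axis, 16 mm from a roll on the next peg, 34 to 42 mm from the beam, 30 to 38 mm from the peg's turned-up tip. The rolls are alike; one that is absent has no pose.
- tin: Full paint tin with a paper label, 66 mm diameter, 100 mm high. Origin: centre of its underside. To be left alone.
- glue_jar: Low jar with a white lid, 60 mm diameter and 60 mm high. Origin: centre of its underside. To be left alone.
- paint_tube: Full tube of paint lying on the table, 140 x 35 x 22 mm. Origin: centre of its underside, its length along its y. To be left alone.
Things that resemble listed ones, but are neither listed nor needed, are in the scene too. What is shaped like the roll_c but blue is not meant.

How it is judged:
On the way, in this order (a step that is already met when the one before it is completed fails the run):
1. the lid stands upright, within 0.17 rad (value of joint lid between 1.4 and 1.74 rad), for 0.4 s.
2. every roll lies or stands in the case, let go (x of roll_a in the frame of case between -0.084 and 0.084 m and y of roll_a in the frame of case between -0.084 and 0.084 m and z of roll_a in the frame of case between 0 and 0.08 m and linear speed of each of roll_a, roll_b, roll_c, roll_d below 0.03 m/s and contact force between each of roll_a, roll_b, roll_c, roll_d and the fingers below 0.1 N and x of roll_b in the frame of case between -0.084 and 0.084 m and y of roll_b in the frame of case between -0.084 and 0.084 m and z of roll_b in the frame of case between 0 and 0.08 m and x of roll_c in the frame of case between -0.084 and 0.084 m and y of roll_c in the frame of case between -0.084 and 0.084 m and z of roll_c in the frame of case between 0 and 0.08 m and x of roll_d in the frame of case between -0.084 and 0.084 m and y of roll_d in the frame of case between -0.084 and 0.084 m and z of roll_d in the frame of case between 0 and 0.08 m), for 0.2 s.
At the end, for the whole second after the job is handed in: Every roll is at rest inside the case (its centre within 84 mm of the case's middle line both ways and below the rim) and the lid is shut to within 0.05 rad (x of roll_a in the frame of case between -0.084 and 0.084 m and y of roll_a in the frame of case between -0.084 and 0.084 m and z of roll_a in the frame of case between 0 and 0.08 m and linear speed of each of roll_a, roll_b, roll_c, roll_d below 0.03 m/s and x of roll_b in the frame of case between -0.084 and 0.084 m and y of roll_b in the frame of case between -0.084 and 0.084 m and z of roll_b in the frame of case between 0 and 0.08 m and x of roll_c in the frame of case between -0.084 and 0.084 m and y of roll_c in the frame of case between -0.084 and 0.084 m and z of roll_c in the frame of case between 0 and 0.08 m and x of roll_d in the frame of case between -0.084 and 0.084 m and y of roll_d in the frame of case between -0.084 and 0.084 m and z of roll_d in the frame of case between 0 and 0.08 m and value of joint lid below 0.05 rad); the robot touches nothing.
It fails at once if the tin is pushed more than 30 mm away (distance of tin from where it was at the start of the episode above 0.03 m).
It fails at once if the glue jar is pushed more than 30 mm away (distance of glue_jar from where it was at the start of the episode above 0.03 m).
It fails at once if the paint tube is pushed more than 30 mm away (distance of paint_tube from where it was at the start of the episode above 0.03 m).
Of roll_a, roll_b, roll_c, roll_d only 3 to 4 are there at a start; the rules pass over those that are not, and their reading is None.
At some moment in a run one of roll_a, roll_b, roll_c, roll_d may be knocked a few centimetres aside while the robot is not near it.
Once in a run the grip may slacken for a moment while it holds something.
It also fails if it takes over 208 s, if anything falls off the work surface, if the arm or the gripper's body presses on something with over 40 N, if the wrist force passes 120 N, or if a joint passes its speed limit or range.

## Working session

There is one attempt and no reset: what is moved stays moved. The work goes in short steps, each a Python script; the robot and the scene stay as the last script left them, time stands still between calls to the robot, and variables do not carry over. Pictures are saved under pics/ and viewed, at most 14 in all, crops included, and the job is handed in when it is done.

```bash
mkdir -p pics; ls
python3 - <<'E'
from cell import *
import cv2,numpy as np
for n in ("scene","side","wrist"):
    d=get_image(n); cv2.imwrite(f"pics/{n}0.png",d["img"][:,:,::-1]); np.savez(f"{n}0.npz",**d)
    print(n,d["camera_matrix"].round(1).tolist(),(-d["R"].T@d["t"]).round(3),d["R"].round(3).tolist(),(d["range_z"]>0).mean())
s=sense();print(s)
E
```

```text
pics
scene [[560.5, 0.0, 322.5], [0.0, 560.5, 230.2], [0.0, 0.0, 1.0]] [1.139 0.022 0.983] [[-0.034, 0.999, 0.003], [0.854, 0.031, -0.52], [-0.52, -0.015, -0.854]] 0.9958561197916667
side [[468.9, 0.0, 324.8], [0.0, 468.9, 242.5], [0.0, 0.0, 1.0]] [ 0.477 -0.677  0.865] [[0.981, -0.192, -0.009], [-0.148, -0.727, -0.671], [0.122, 0.66, -0.742]] 0.9959700520833333
wrist [[413.7, 0.0, 327.0], [0.0, 413.7, 235.8], [0.0, 0.0, 1.0]] [ 0.229 -0.639  0.384] [[0.233, -0.972, -0.001], [-0.936, -0.225, 0.271], [-0.264, -0.062, -0.963]] 0.9959244791666667
{'time': 0.15, 'q': array([-1.37381202e+00,  1.16358418e-01,  1.44211520e+00,  2.09441452e-05,
        1.58400525e+00, -3.77922540e-02]), 'qd': array([-0.00180511, -0.00051507, -0.00328523,  0.00047985, -0.00032168,
       -0.00128959]), 'effort': array([-5.62702917e-04, -7.21762848e+01, -6.22948408e+01,  7.78741529e-02,
        2.25147995e-02, -7.82037569e-05]), 'tcp_pos': array([ 0.15699347, -0.65632419,  0.21808439]), 'orientation': array([ 9.93117791e-01,  1.17118984e-01, -2.47943400e-05, -4.42537683e-04]), 'ft_force': array([-0.07189347,  0.14815876, -0.33195641]), 'ft_torque': array([-0.00696724,  0.02840444,  0.03183071]), 'grasp_force': 0.0, 'gripper_width': 0.09330560694000463}
```

View pics/scene0.png

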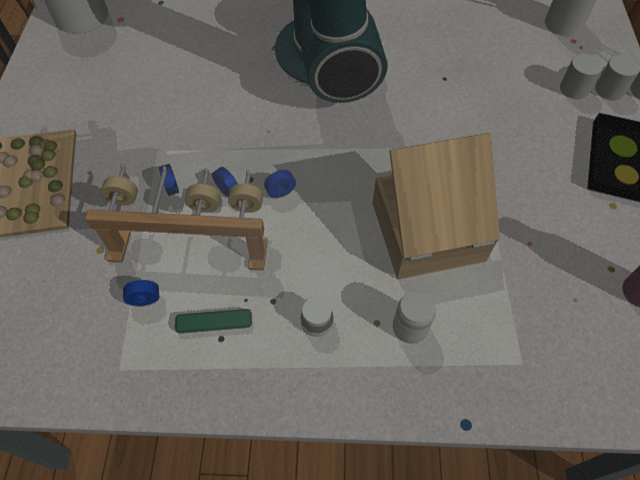

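View pics/side0.png

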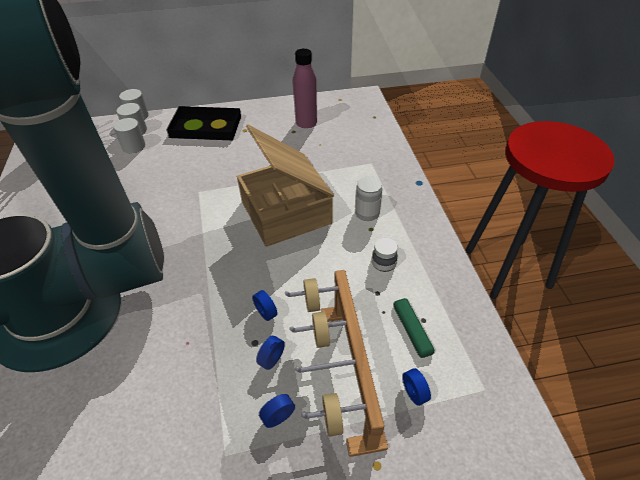

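Candidates for the rolls: cream rings on the pegs at scene pixels (119,188), (203,197) and (245,197). The look-alikes are blue rings on the table at (168,179), (224,180), (281,184) and (141,292). I choose the three cream ones. The peg at (160,190) is empty.

```bash
cat > h.py <<'E'
import numpy as np, cv2
from scipy.spatial.transform import Rotation as Rn
def cloud(d):
    K,R,t=d["camera_matrix"],d["R"],d["t"]; z=d["range_z"]
    v,u=np.mgrid[:480,:640]
    c=np.stack([(u-K[0,2])/K[0,0]*z,(v-K[1,2])/K[1,1]*z,z],-1)
    return (c-t)@R
def proj(d,X):
    c=d["R"]@np.asarray(X)+d["t"]; p=d["camera_matrix"]@c; return p[:2]/p[2]
def hsv(d): return cv2.cvtColor(d["img"],cv2.COLOR_RGB2HSV)
E
python3 - <<'E'
from h import *
S=dict(np.load("scene0.npz"));W=dict(np.load("side0.npz"))
P=cloud(S);H=hsv(S);Q=cloud(W);HQ=hsv(W)
for p in [(119,188),(203,195),(245,195),(170,222),(440,180)]: print(p,H[p[1],p[0]],P[p[1],p[0]].round(3))
# lid
m=np.zeros((480,640),np.uint8);cv2.fillPoly(m,[np.array([[398,158],[484,144],[490,232],[412,246]])],1)
pts=P[m>0];c=pts.mean(0);n=np.linalg.svd(pts-c,full_matrices=False)[2][2];n*=np.sign(n[2])
ang=np.arccos(n[2]);yaw=np.arctan2(-n[1],-n[0]) # normal tilts toward -x
print("lid",n,ang,yaw,np.abs((pts-c)@n).mean())
# all lid points
d=np.abs((P-c)@n);lm=((d<.004)&(P[...,2]>.09)&(P[...,0]>.3)&(P[...,1]>.05)&(P[...,1]<.5)).astype(np.uint8)
k,l,st,_=cv2.connectedComponentsWithStats(lm);i=l[190,440];L=P[l==i]
for yy in (yaw,yaw+np.pi):
  ex=np.array([np.cos(yy),np.sin(yy),0])
  if ex[0]>0: break
ey=np.array([-ex[1],ex[0],0])
s=(ex*np.cos(ang)-np.array([0,0,np.sin(ang)]))
a=L@ey; b=L@s; print("y ext",np.percentile(a,[.5,99.5]),"len",np.percentile(b,[.3,99.7]),"z",L[:,2].min(),L[:,2].max())
# hinge: underside plane at z=.09
cu=c-n*.008; hp=cu+s*((.09-cu[2])/s[2]); 
ymid=np.percentile(a,[.5,99.5]).mean(); hp=hp+ey*(ymid-hp@ey); print("hinge",hp,"case",hp-ex*.092,"yaw",np.arctan2(ex[1],ex[0]))
# case wall check from side: points z .07-.095
w=(Q[...,2]>.083)&(Q[...,2]<.095)&(abs(Q[...,0]-c[0])<.2)&(abs(Q[...,1]-c[1])<.2)
print("rim side",[ (np.percentile((Q[w]-hp)@e,[2,50,98])).round(3) for e in(ex,ey)])
# rack
for PP,HH in((P,H),(Q,HQ)):
  w=(PP[...,2]>.122)&(PP[...,2]<.14)&(HH[...,0]<16)&(HH[...,1]>110)&(PP[...,1]<.1)&(PP[...,0]>.2)&(PP[...,0]<.9)
  r=cv2.minAreaRect((PP[w][:,:2]*1000).astype(np.float32));print("beam",r,w.sum(),np.percentile(PP[w][:,2],[50,90]))
  w=(PP[...,2]>.07)&(PP[...,2]<.16)&(HH[...,0]>15)&(HH[...,0]<32)&(HH[...,1]>60)&(PP[...,1]<.02)&(PP[...,1]>-.5)&(PP[...,0]>.2)
  k,l,st,_=cv2.connectedComponentsWithStats(w.astype(np.uint8))
  for i in range(1,k):
    if st[i,4]>60: X=PP[l==i];print(st[i],X.mean(0).round(3),np.percentile(X,[2,98],axis=0).round(3).tolist())
E
```

```text
(119, 188) [21 81 85] [ 0.55  -0.37   0.142]
(203, 195) [19 73 87] [ 0.563 -0.213  0.145]
(245, 195) [23 61 83] [ 0.559 -0.137  0.144]
(170, 222) [ 16 108 118] [ 0.618 -0.265  0.137]
(440, 180) [ 19  93 135] [0.546 0.21  0.189]
lid [0.43609738 0.85354002 0.28511141] 1.2816736665818096 -2.0431479607686276 0.030187092707645406
y ext [-1.14458343  0.43621166] len [-0.78864293  0.99936499] z -0.7680402502286051 0.9828788366688799
hinge [0.5294225  0.25773626 0.09      ] case [0.48756419 0.17581019 0.09      ] yaw 1.0984446928211655
rim side [array([-0.154, -0.065,  0.03 ]), array([-0.252, -0.044,  0.093])]
beam ((608.318603515625, -262.2821350097656), (315.49639892578125, 22.513198852539062), 88.56584930419922) 425 [0.13254762 0.13491947]
[101 177  37  28 723] [ 0.545 -0.375  0.128] [[0.53, -0.406, 0.093], [0.553, -0.349, 0.149]]
[185 184  35  28 703] [ 0.556 -0.217  0.13 ] [[0.54, -0.247, 0.094], [0.564, -0.19, 0.149]]
[229 184  34  28 683] [ 0.553 -0.138  0.13 ] [[0.537, -0.167, 0.095], [0.561, -0.111, 0.149]]
[ 88 211  37  18 161] [ 0.61  -0.388  0.126] [[0.596, -0.418, 0.106], [0.616, -0.354, 0.136]]
beam ((574.5933837890625, -262.56878662109375), (318.373779296875, 87.90316772460938), 88.61808013916016) 2049 [0.1312847  0.13306866]
[304 278  16  34 409] [ 0.547 -0.155  0.135] [[0.536, -0.172, 0.107], [0.559, -0.122, 0.148]]
[313 312  17  36 467] [ 0.55  -0.233  0.136] [[0.539, -0.252, 0.109], [0.562, -0.2, 0.148]]
[323 393  20  43 636] [ 0.539 -0.39   0.138] [[0.528, -0.412, 0.113], [0.551, -0.357, 0.147]]
```

```bash
python3 -c "
import cv2
a=cv2.imread('pics/side0.png')[250:480,230:450]
cv2.imwrite('pics/side0c.png',cv2.resize(a,None,fx=2.5,fy=2.5,interpolation=2))"
```

```text
(no output)
```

View pics/side0c.png

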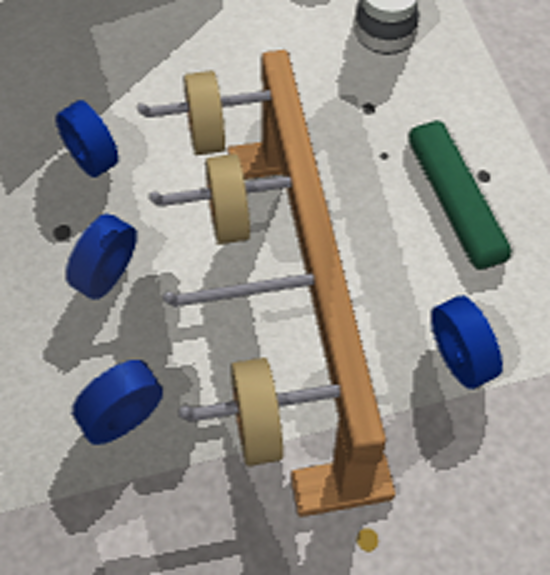

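The side crop confirms three cream rolls on pegs at crop pixels (205,112), (228,197) and (256,412), with the blue ones loose on the table. The lid fit picked up bad pixels, so I'll refit it robustly.

```bash
cat >> h.py <<'E'
def lidfit(d,uv,prior=None):
    """plane through the board around seed pixel -> hinge point, yaw, angle"""
    P=cloud(d); ok=d["range_z"]>.1
    m=np.zeros((480,640),np.uint8);cv2.fillPoly(m,[np.array(uv)],1); pts=P[(m>0)&ok]
    c=np.median(pts,0)
    for k in range(8):
        sel=pts if k==0 else pts[np.abs((pts-c)@n)<max(.03/2**k,.004)]
        c=sel.mean(0);n=np.linalg.svd(sel-c,full_matrices=False)[2][2]
        if k==0: n=np.array([-.55,0,.83])
    n*=np.sign(n[2]); 
    return P,ok,c,n,len(sel)/len(pts)
E
python3 - <<'E'
from h import *
S=dict(np.load("scene0.npz"));W=dict(np.load("side0.npz"))
P,ok,c,n,f=lidfit(S,[[398,158],[484,144],[490,232],[412,246]])
ang=np.arccos(n[2]);ex=np.array([-n[0],-n[1],0]);ex/=np.linalg.norm(ex)
ey=np.array([-ex[1],ex[0],0]);s=np.cross(ey,n); s*=np.sign(s@ex)
print("n",n,"ang",ang,"frac",f,"yaw",np.arctan2(ex[1],ex[0]))
lm=(ok&(abs((P-c)@n)<.006)&(np.linalg.norm(P-c,axis=-1)<.2)&(P[...,2]>.085)).astype(np.uint8)
_,l,_,_=cv2.connectedComponentsWithStats(lm);L=P[l==l[190,440]]
a=(L-c)@ey;b=(L-c)@s;pa=np.percentile(a,[.5,99.5]);pb=np.percentile(b,[.5,99.5]);print("ext",pa,pb,pb[1]-pb[0],L[:,2].min(),L[:,2].max())
r=cv2.minAreaRect((np.stack([a,b],1)*1000).astype(np.float32));print(r)
cu=c-n*.008;hp=cu+s*((.09-cu[2])/s[2]);hp=hp+ey*(pa.mean()-(hp-c)@ey)
h2=c-n*.008+ey*pa.mean()+s*(pb[0]+.196)
print("hinge",hp,"alt via edge",h2,"case",hp-ex*.092)
Q=cloud(W);rel=Q-hp
for lo,hi in((.06,.095),):
  w=(W["range_z"]>.1)&(Q[...,2]>lo)&(Q[...,2]<hi)&(rel@ex<.03)&(rel@ex>-.21)&(abs(rel@ey)<.13)
  print([np.percentile(rel[w]@e,[1,3,97,99]).round(3) for e in(ex,ey)],w.sum())
# tin, jar, tube
for p in((414,305),(317,308),(213,320)): print(P[p[1],p[0]].round(3))
from cell import inverse_kinematics
case=hp-ex*.092
yaw=np.arctan2(ex[1],ex[0])
for pitch in (90,75,60,45):
  # tool z along ex tilted: pitch=90 horizontal ; tool y horizontal
  t=np.radians(pitch); z=ex*np.sin(t)-np.array([0,0,np.cos(t)])
  for sg in(1,-1):
    y=ey*sg; x=np.cross(y,z);q=Rn.from_matrix(np.stack([x,y,z],1)).as_quat()
    print(pitch,sg,[inverse_kinematics(hp+ex*dx+np.array([0,0,dz-.09]),q) is not None for dx,dz in((-.2,.13),(-.15,.14),(-.15,.2),(-.05,.25),(-.01,.25))])
E
```

```text
n [0.66948934 0.17399824 0.72215555] ang 0.7638828880915608 frac 0.9848040522527326 yaw -2.8873211154185627
ext [-0.09100279  0.09099521] [-0.10564029  0.09405255] 0.19969284062921086 0.08761323020789823 0.23488156166733265
((-0.664276123046875, -7.365264892578125), (185.02859497070312, 204.5657501220703), 0.07505694776773453)
hinge [0.62853624 0.241071   0.09      ] alt via edge [0.49295201 0.20583307 0.22418651] case [0.71757814 0.26421272 0.09      ]
[array([-0.124, -0.117,  0.027,  0.028]), array([0.032, 0.05 , 0.129, 0.129])] 490
[0.748 0.167 0.104]
[0.742 0.001 0.064]
[ 0.754 -0.189  0.022]
90 1 [False, False, False, False, False]
90 -1 [False, False, False, False, False]
75 1 [False, False, False, True, True]
75 -1 [False, False, False, True, True]
60 1 [False, False, False, True, True]
60 -1 [False, False, False, True, True]
45 1 [False, True, True, True, True]
45 -1 [False, True, True, True, True]
```

```bash
cat >> h.py <<'E'
yaw=.2543; hp=np.array([.6285,.2411,.09]); Z=np.array([0,0,1.])
ex=np.array([np.cos(yaw),np.sin(yaw),0]); ey=np.array([-ex[1],ex[0],0]); case=hp-ex*.092-Z*.09
def att(pitch,sg=1,ex=ex):
    "tool z tilted pitch deg from straight down towards ex; fingers close along ey"
    ey=np.array([-ex[1],ex[0],0]);t=np.radians(pitch);z=ex*np.sin(t)-Z*np.cos(t);y=ey*sg
    return Rn.from_matrix(np.stack([np.cross(y,z),y,z],1)).as_quat()
def lidpt(th,r,off):
    "point at distance r from hinge, off above the underside (negative: under)"
    return hp+r*(-ex*np.cos(th)+Z*np.sin(th))+off*(ex*np.sin(th)+Z*np.cos(th))
E
python3 - <<'E'
from h import *
from cell import inverse_kinematics as ik
print(case)
for pitch in (90,80,70,60,50,40):
  for sg in(1,-1):
   print(pitch,sg,[[ik(lidpt(th,r,-.03),att(pitch,sg)) is not None for th in(.6,.76,1,1.3,1.57)] for r in(.13,.15,.17)],
     [ik(lidpt(.76,.24,-.05),att(pitch,sg)) is not None])
E
```

```text
[0.53945875 0.21795575 0.        ]
90 1 [[False, False, False, False, True], [False, False, False, False, True], [False, False, False, True, True]] [False]
90 -1 [[False, False, False, False, True], [False, False, False, False, True], [False, False, False, True, True]] [False]
80 1 [[False, False, False, True, True], [False, False, False, False, True], [False, False, False, False, False]] [False]
80 -1 [[False, False, False, True, True], [False, False, False, False, True], [False, False, False, False, False]] [False]
70 1 [[False, False, True, True, True], [False, False, True, True, True], [False, False, True, True, True]] [False]
70 -1 [[False, False, True, True, True], [False, False, True, True, True], [False, False, True, True, True]] [False]
60 1 [[True, True, True, True, True], [True, True, True, True, True], [False, False, True, True, True]] [False]
60 -1 [[True, True, True, True, True], [True, True, True, True, True], [False, False, True, True, True]] [False]
50 1 [[True, True, True, True, True], [True, True, True, True, True], [True, True, True, True, True]] [False]
50 -1 [[True, True, True, True, True], [True, True, True, True, True], [True, True, True, True, True]] [False]
40 1 [[True, True, True, True, True], [True, True, True, True, True], [True, True, True, True, True]] [False]
40 -1 [[True, True, True, True, True], [True, True, True, True, True], [True, True, True, True, True]] [False]
```

```bash
cat > a.py <<'E'
from h import *
from cell import *
A=att(50,-1)
p0=lidpt(.76,.16,-.035)
close_gripper(10)
s=sense(); servo_line(s["tcp_pos"]+Z*.2,rate=.3)
for dy in(.26,.22,.2):
    st=p0-ey*dy
    if inverse_kinematics(st,A) is not None: break
movep(st+Z*.15,A); servo_line(st,rate=.2); servo_line(p0,rate=.15)
print("under",sense()["tcp_pos"],p0,sense()["ft_force"])
for th in np.arange(.75,1.56,.1):
    servo_line(lidpt(th,.16,-.006),rate=.1); print(round(th,2),sense()["ft_force"].round(1))
servo_line(lidpt(1.56,.16,-.006),rate=.05)
print(sense()["time"]); sleep(.3)
for n in("scene","side"):
    d=get_image(n); cv2.imwrite(f"pics/{n}1.png",d["img"][:,:,::-1]); np.savez(f"{n}1.npz",**d)
E
python3 a.py
```

```text
under [0.49299795 0.20551134 0.17492113] [0.49291921 0.20585884 0.17485817] [-0.40792051  0.09452308  0.32871065]
0.75 [ 0.2  1.  -0.2]
0.85 [-0.  -0.9 -0.6]
0.95 [-0.4  1.2  0.2]
1.05 [-1.  -0.2 -0.4]
1.15 [ 0.2 -0.1  0.2]
1.25 [ 0.1  0.6 -0.3]
1.35 [-0.6  0.4  0.7]
1.45 [ 0.5  0.1 -0.2]
1.55 [ 0.1 -0.2 -0.9]
10.9167
```

View pics/side1.png

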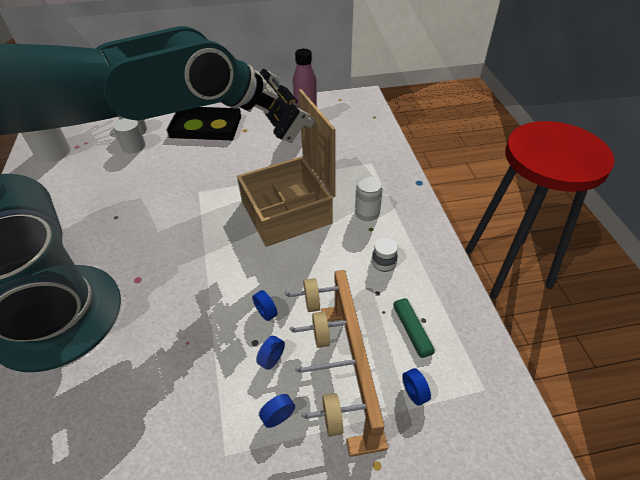

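The lid now stands near upright at about (320,140), with the gripper in front of it at (290,120). I'll measure its angle from the scene view, which sees its back.

Run:
```python
from h import *
for n in("side","scene"):
    S=dict(np.load(n+"1.npz"));P=cloud(S);rel=P-hp
    a,b,c=rel@ex,rel@ey,rel[...,2]
    w=(S["range_z"]>.1)&(abs(a)<.05)&(abs(b)<.08)&(c>.03)&(c<.185)
    H=hsv(S); w&=(H[...,0]>10)&(H[...,0]<28)&(H[...,1]>50)
    A=np.stack([c[w],np.ones(w.sum())],1);y=a[w]
    for _ in range(4):
        k=np.linalg.lstsq(A,y,rcond=None)[0];g=abs(y-A@k)<.006;A,y=A[g],y[g]
    print(n,len(y),"angle",np.pi/2+np.arctan(k[0]),"offset",k[1])
```

```text
side 1296 angle 1.5643768960168685 offset -0.0004513459881726746
scene 4292 angle 1.5629474087730384 offset 0.006559818354452325
```

```bash
cat > p.py <<'E'
from h import *
from cell import *
ryaw=-.025; rx=np.array([np.cos(ryaw),np.sin(ryaw),0]); ry=np.array([-rx[1],rx[0],0])
def rolls():
    "cream rolls hanging on the pegs, averaged over the two views"
    out={}
    for n in("scene","side"):
        d=get_image(n);P=cloud(d);H=hsv(d)
        w=(P[...,2]>.07)&(P[...,2]<.16)&(H[...,0]>15)&(H[...,0]<32)&(H[...,1]>55)&(P[...,1]<.02)&(P[...,1]>-.5)&(P[...,0]>.4)&(P[...,0]<.59)
        k,l,st,_=cv2.connectedComponentsWithStats(w.astype(np.uint8))
        for i in range(1,k):
            if st[i,4]>200:
                X=P[l==i];m=np.percentile(X,[2,98],axis=0);c=m.mean(0)
                j=int(np.argmin([abs(c[1]-y) for y in(-.381,-.301,-.221,-.141)]))
                out.setdefault(j,[]).append([c[0],c[1],m[1,2]])
    return {j:np.mean(v,0).round(4) for j,v in out.items()}
def best(p,base):
    q=sense()["q"];c=[(np.abs(np.array(k)-q).sum(),s) for s in(1,-1) for k in[inverse_kinematics(p,att(0,s,base))] if k is not None]
    return att(0,min(c)[1],base)
def pick(c,z=.1375):
    A=best([c[0],c[1],.25],-ry); p=np.array([c[0],c[1],z])
    open_gripper(); movep(p+Z*.08,A); servo_line(p+Z*.01,rate=.15); f0=sense()["ft_force"]
    servo_line(p,rate=.03); print("at",sense()["tcp_pos"].round(4),"dF",(sense()["ft_force"]-f0).round(1))
    close_gripper(40); s=sense(); print("width",s["gripper_width"],s["grasp_force"])
    servo_line(p+Z*.0135,rate=.05); print("lift w",sense()["gripper_width"],sense()["ft_force"].round(1))
    servo_line(p+Z*.0135-rx*.085,rate=.12); s=sense(); print("out w",s["gripper_width"],s["grasp_force"],s["ft_force"].round(1),s["time"])
def place(cx,cy):
    p=case+ex*cx+ey*cy+Z*.097
    s=sense();servo_line(s["tcp_pos"]+Z*.11,rate=.25)
    A=best(p+Z*.15,ex); movep(p+Z*.13,A); w=sense()["gripper_width"]; print("over w",w)
    if w<.015: print("LOST");return
    servo_line(p,rate=.12); sleep(.2); open_gripper(); sleep(.3); servo_line(p+Z*.13,rate=.25); print(sense()["time"])
def shots(k,names=("scene","side")):
    for n in names:
        d=get_image(n); cv2.imwrite(f"pics/{n}{k}.png",d["img"][:,:,::-1]); np.savez(f"{n}{k}.npz",**d)
E
python3 - <<'E'
from p import *
s=sense(); servo_line(s["tcp_pos"]-ex*.06+Z*.06,rate=.2); 
movep(np.array([.45,-.1,.33]),best([.45,-.1,.33],-ry))
r=rolls();print(r)
pick([r[2][0],-.2215]); shots(2,("side",))
E
```

```text
{0: array([ 0.5405, -0.3808,  0.148 ]), 2: array([ 0.5513, -0.2226,  0.1482]), 3: array([ 0.5481, -0.1431,  0.1481])}
at [ 0.5513 -0.2215  0.1375] dF [-0.8 -0.5 -0.3]
width 0.023165711575224495 40.00006111571565
lift w 0.023507477903360184 [-0.4  1.  -0.5]
out w 0.02300571493384567 39.999716787133366 [ 0.3  0.3 -1.1] 19.0083
```

View pics/side2.png

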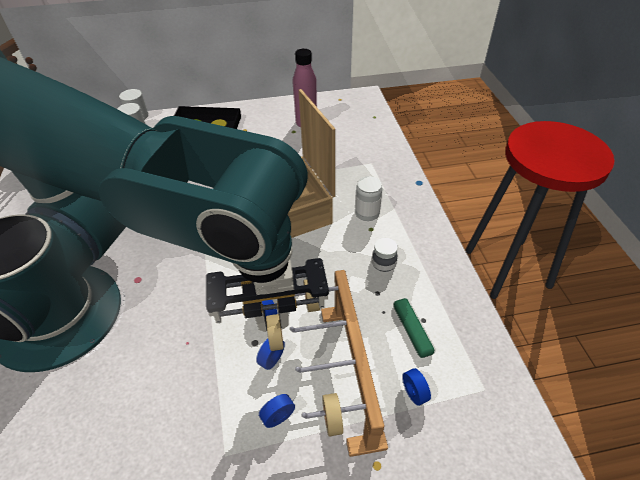

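The roll is held and clear of its peg, at about (275,333). I'll place it, then do the next one with a fresh look.

Run:
```python
from p import *
place(-.0435,-.0435)
movep(np.array([.42,.0,.36]),best([.42,.0,.36],-ry)); shots(3); r=rolls(); print(r)
```

```text
over w 0.024134007427827602
24.6833
{0: array([ 0.5405, -0.3807,  0.1481]), 3: array([ 0.5483, -0.1429,  0.1483])}
```

View pics/side3.png

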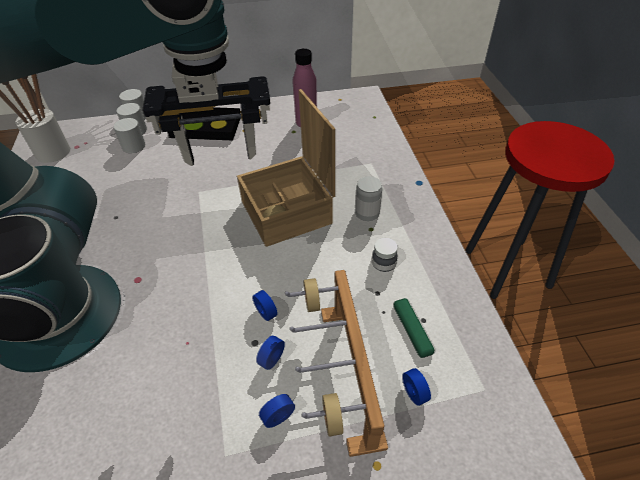

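The first roll stands in the near compartment, its top visible at about (270,205). The other two are unmoved at (311,294) and (333,413).

Run:
```python
from p import *
r=rolls(); pick([r[3][0],-.142]); place(-.0435,.0435)
movep(np.array([.42,.0,.36]),best([.42,.0,.36],-ry)); r=rolls(); print(r)
if sense()["gripper_width"]>.09 and 0 in r:
    pick(r[0]); place(.038,-.0435)
movep(np.array([.40,-.1,.36]),best([.40,-.1,.36],-ry)); shots(4)
print(rolls(),sense()["time"])
a=cv2.imread("pics/scene4.png")[120:300,350:530];b=cv2.imread("pics/side4.png")[80:260,220:400]
cv2.imwrite("pics/c4.png",cv2.resize(np.hstack([a,b]),None,fx=2.2,fy=2.2))
```

```text
at [ 0.5484 -0.142   0.1375] dF [-0.2 -0.  -0.3]
width 0.022934895866734025 40.00002940418199
lift w 0.02341861070768883 [ 0.1  0.4 -1.1]
out w 0.023379294047998368 39.99986750073731 [ 0.5 -0.1 -0.7] 31.05
over w 0.023380506555392807
36.6833
{0: array([ 0.5405, -0.3809,  0.1483])}
at [ 0.5405 -0.3809  0.1375] dF [-0.3  0.7  0.6]
width 0.023449456967858297 39.999984093010426
lift w 0.023435033655979872 [-0.4  0.5 -0.1]
out w 0.023404032766453586 39.99979203566909 [ 0.4  0.3 -0.3] 43.2667
over w 0.023512970642048343
49.5333
{} 51.1083
```

View pics/c4.png

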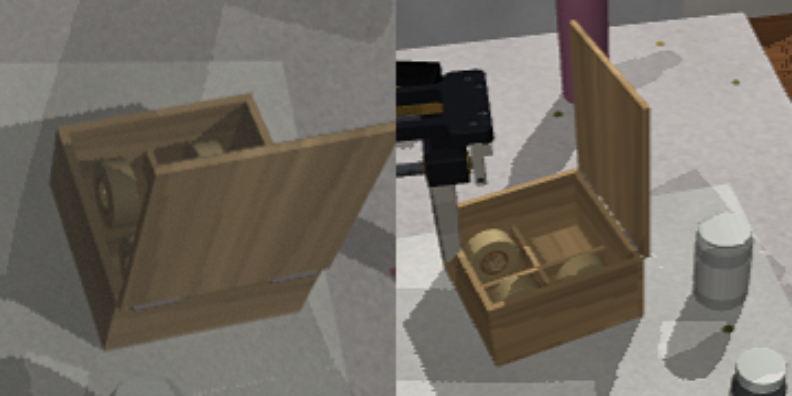

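All three rolls sit in compartments below the rim, at right-crop pixels (492,255), (520,290) and (582,268). Next I shut the lid.

Run:
```python
from p import *
A=best(lidpt(1.57,.3,.07),ex); close_gripper(10)
movep(lidpt(1.57,.33,-.1),A); servo_line(lidpt(1.57,.33,.075),rate=.2); servo_line(lidpt(1.57,.165,.06),rate=.15)
for th in np.arange(1.5,-.01,-.1):
    servo_line(lidpt(th,.165,.011),rate=.1)
servo_line(lidpt(0,.165,.008),rate=.03); print(sense()["ft_force"].round(1))
servo_line(lidpt(0,.165,.006),rate=.02); print(sense()["tcp_pos"],sense()["ft_force"].round(1))
servo_line(lidpt(0,.165,.12),rate=.2)
movep(np.array([.40,-.15,.36]),best([.40,-.15,.36],-ry)); shots(5)
d=dict(np.load("scene5.npz"));P=cloud(d);rel=P-hp;a,b=rel@ex,rel@ey
w=(d["range_z"]>.1)&(a>-.18)&(a<-.01)&(abs(b)<.08)&(rel[...,2]<.1)&(rel[...,2]>-.03)
k=np.polyfit(-a[w],rel[w][:,2],1);print("angle",k,sense()["time"])
```

```text
[-0.4 -0.4 -0.4]
[0.46906935 0.19968502 0.09794833] [-8.9 -2.3 20.8]
angle [0.00090489 0.00953598] 64.4167
```

View pics/side5.png

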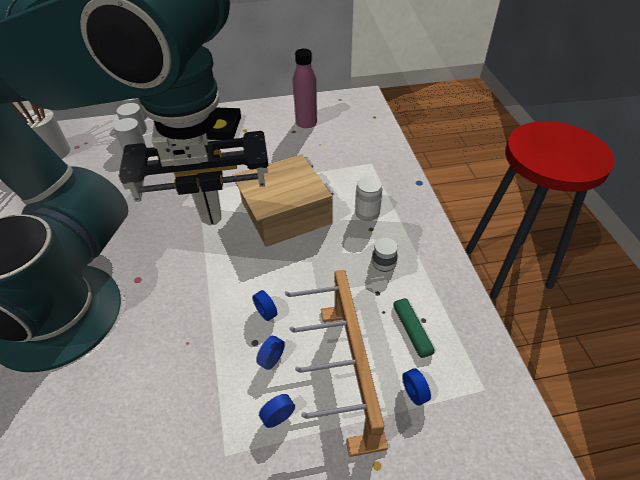

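The lid lies flat on the case at (287,195), the pegs are empty, and the tin, jar and tube are where they were. The robot is clear.

```bash
python3 -c "
from cell import *
sleep(.5); print(job_done())"
```

```text
the job is handed in; nothing more can be done
None
```

I packed all three rolls of tape into the case and shut the lid (measured within about 0.001 rad), left the tin, jar and tube where they stood, and handed the job in at about 65 s; no verdict came back.

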